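# Set the gib and length stop of a tuck cutter

### The job

The length stop of the cigar tuck cutter has worked loose on its slide bar. Turn the spade-headed gib thumbscrew on its carriage clockwise until it bottoms, just finger-tight and never forced, and back it off a quarter of a turn; then slide the carriage up until the steel length gauge in the trough is lightly nipped, with no gap left, between the stop face and the blade. Let go, and leave everything else on the bench as it is.

Things in the scene. Friction and masses are not known exactly. Their poses are not given: they have to be found in the camera images.
- thumbscrew (a point): centre of the spade head of the gib thumbscrew: an upright steel paddle on the carriage, 30 mm wide (its x), 10 mm thick (its y), 26 mm tall, with 14 mm free below it over a bush 18 mm across; z up, along the screw's axis. Right-hand thread, 1.25 mm a turn: clockwise from above tightens. It starts a quarter to three fifths of a turn short of bottoming, at any angle, and stays where it is left.
- screw_tip (a point): lower end of the thumbscrew's stem, hidden inside the carriage block; z up. It rises with the thread and meets the gib when the screw bottoms; these fractions of a millimetre are too fine to be measured, and the angle of the spade head does not tell them: feel it.
- gib_top (a point): point on the brass gib strip under the screw's tip, hidden inside the carriage block; z up. How the screw feels: it runs at 0.05 N m; from where it bottoms on the gib the gib gives, and the torque climbs by 3 N m per radian; 0.25 to 0.5 N m is finger-tight, over 0.7 N m forces it. The quarter turn counts from where it bottoms.
- stop_face (a point): centre of the stop face, a steel plate 24 mm wide, 22 mm tall at the blade end of the carriage, 36 mm from the thumbscrew's axis; y points along the slide bar to the blade, x across, z up. The carriage block (62 mm wide, 64 mm long) has its top 18 mm above this point. The carriage slides along the bar only, needs about 4 N to move and stays where it is left.
- lug (a point): grip point, 15 mm below the top, of the carriage's finger lug: an upright steel plate 12 mm thick (its y), 28 mm wide (x), 40 mm tall (z) at the end away from the blade, 75 mm from the thumbscrew's axis; 35 mm are free between it and the block, and a flat tongue 26 mm wide runs under it, its top 25 mm below this point. Axes as those of the stop face.
- blade_face (a point): point on the flat of the lowered blade that faces the stop, on the trough's centre line, level with the middle of the stop face; y along the bar, away from the stop, z up. The cutter is bolted down: base 380 mm long (y), 110 mm wide. Its blade frame stands about 100 mm above this point, with a round knurled knob on top that is not part of the job.
- gauge_mid (a point): middle of the length gauge, a plain steel rod of 16 mm diameter and 120 mm length lying loose in the trough along the bar with 1 mm play on either side. It starts 3 to 12 mm short of the blade. Pressed between stop and blade it hardly gives: over 25 N is too hard a squeeze.
- gum_pot: black plastic cup, 60 mm across, 45 mm tall, loose near the cutter; origin under its centre
- cap_punch: small upright brass punch with a wooden button, 26 mm across, 58 mm tall, loose near the cutter; origin under its centre
- rolling_knife: flat half-moon steel knife, about 115 x 120 x 4 mm, lying near the cutter; origin under its straight side
- phone: telephone lying flat, 72 x 150 x 9 mm; origin under its centre
- ring_gauge: wooden plate with five holes, 55 x 170 x 6 mm, lying flat; origin under its centre
- cigar_tray: wooden tray full of cigars, 170 x 200 mm, about 80 mm tall; origin under its centre
- loose_mould: closed black cigar mould, 125 x 290 x 63 mm, lying flat; origin under its centre
- brush: hand brush lying flat; origin under it
Things that resemble listed ones, but are neither listed nor needed, are in the scene too. There is more than one size of the part that bears gauge_mid; the job needs the middle-sized.

How it is judged:
By the outcome, as a careful person would: the job done as asked, in the order asked, and still so for the second after the job is handed in, with the robot touching nothing.
It also fails if it takes over 72 s, if anything falls off the work surface, if the arm or the gripper's body presses on something with over 40 N, if the wrist force passes 120 N, or if a joint passes its speed limit or range.

### The arm

A 6-joint arm with a two-finger parallel gripper is mounted at the origin on the work surface. World frame = base frame: x ahead of the robot, y to its left, z up, the work surface at z = 0. Lengths are in m, angles in degrees, forces in N, time in s.
With the tool pointing down it reaches from about 0.35 to 0.725 m from the base axis. Payload 6 kg.
Tool frame: the origin (TCP) lies midway between the tips of the shut fingers; the grasp point (between the pads) lies 19 mm behind it; z points along the fingers, y is the direction in which the jaws open and shut (so a half turn about z gives the same grasp; the last joint's range is limited). The gripper opens to 85 mm and grips with 20 to 120 N. Pads are 22 mm wide; open, the fingers measure 114 mm over their backs; the gripper's body (76 mm by 85 mm) begins 54 mm behind the grasp point. The pads swing forward as they close: fully open they stand 13 mm farther back than shut.
Start: joints at [-57.37, 2.303, 4.859, 0, -92.561, -19.12], TCP at [0.14, -0.583, 0.211] pointing down, gripper open.
Joint ranges: [-146.85, 146.85], [-73.84, 115.35], [-62.03, 85.46], [-188.31, 113.3], [-161.28, -10.13], [-171.36, 171.36]. Speed limits (degrees/s): [147.25, 147.25, 172.46, 180, 180, 180].

### API

Orientations are given as [roll, pitch, yaw] about the fixed x, y, z axes, in that order (R = Rz(yaw) Ry(pitch) Rx(roll)).
In Python, from bench import state, snapshot, workorder gives the robot as it stands.
- The arm moves only by the tool move_arm, never from a script. Its argument "increments" is one flat list of numbers, 5 for each row, row after row: the opening, from 0 (shut) to 1 (fully open), then the shift along the tool's x, y, z in m, then the turn about the tool's z in rad. A call has 1 to 20 rows; each row is the pose to reach, as a shift and turn from the pose measured when the call began, along the tool's axes at that moment; what a row does not reach only later rows make up. A row lasts 1/8 s, in which the tool goes at most 62.5 mm and 10.7 degrees, less where a joint would pass 70% of its speed; a pose out of reach is approached as far as the arm can. A call with a gripper value outside its range is refused whole. The fingers move at their own pace and stop on an object; "newtons" is the grip in N (left out, the last holds). Time passes only in rows, so rows that repeat a pose let the fingers close. It gives the time, the measured TCP pose, the force and the opening at its end, in the units of the state.
- state(): the state, without advancing time (a new reading comes with each control period).
- snapshot(name): name is "side" or "top"; returns a dict with "img" (480x640x3 uint8, blue, green, red), "K" (3x3 intrinsics, pixels), "distortion" ([k1, k2, p1, p2, k3] as OpenCV has them; the pictures are not rectified), "extrinsics" (4x4, takes a point from camera to world coordinates). Camera axes: x right, y down, z forward; pixel columns grow to the right and rows downward; lengths in m; the calibration is good to about 2 mm. A picture is of the moment at which its call begins. There is no depth.
- workorder.finish_job(): hands the job in, once; it reports no verdict.
The state is a dict: "clock": time; "qpos": joint angles; "joint_velocities": joint speeds; "tau": joint torques, N m; "eef_pos": TCP position; "tool_rot": TCP orientation; "ft_force": force on the tool from outside, world axes, zero at the start; "torque": the same for the moment, N m; "gripper_width": finger opening in m.
Only numpy, scipy, OpenCV 4.12 (cv2) and the standard library are available. Lean on these libraries where they do the work, as an engineer would, in place of code of your own. Each camera call takes 0.05 s, during which the arm holds its last target.

## Working session

There is one attempt and no reset: what is moved stays moved. The work goes in short steps, Python scripts to look and compute and a tool call to move; the robot and the scene stay as the last step left them, time stands still between calls to the robot, and variables do not carry over. Pictures are saved under pics/ and viewed, and the job is handed in when it is done.

Besides the shell and the picture viewer there is one more tool, called after "Emit:" as name(argument=value, ...), one argument or row to a line, values as JSON. move_arm: Moves the arm, as the interface text tells. Its arguments: {"type":"object","properties":{"increments":{"type":"array","items":{"type":"number"}},"newtons":{"type":"number"}},"required":["increments"]}

```bash
mkdir -p pics; ls
python3 - <<'E'
from bench import state, snapshot
import cv2,numpy as np
for n in("side","top"):
    s=snapshot(n); cv2.imwrite(f"pics/{n}0.png",s["img"]); print(n,s["K"],s["distortion"],np.round(s["extrinsics"],4))
print(state())
E
```

```text
pics
side [[565.45773635   0.         331.28754062]
 [  0.         565.45773635 242.15096713]
 [  0.           0.           1.        ]] [-0.0034038  0.         0.         0.         0.       ] [[-0.9532 -0.2146  0.213   0.174 ]
 [-0.3022  0.6498 -0.6975  1.022 ]
 [ 0.0112 -0.7292 -0.6842  1.0648]
 [ 0.      0.      0.      1.    ]]
top [[577.18930879   0.         311.68644368]
 [  0.         577.18930879 240.55341244]
 [  0.           0.           1.        ]] [-0.11524709  0.          0.          0.          0.        ] [[ 0.0279 -0.9882  0.1509  0.2059]
 [-0.9996 -0.0287 -0.0033  0.0256]
 [ 0.0076 -0.1508 -0.9885  1.7072]
 [ 0.      0.      0.      1.    ]]
{'clock': 0.1, 'qpos': array([-5.73707674e+01,  2.33429235e+00,  4.80738991e+00, -2.54458727e-02,
       -9.25607617e+01, -1.91196480e+01]), 'joint_velocities': array([ 0.01847816, -0.03137525,  0.16614859,  0.09422186,  0.04320528,
        0.01632838]), 'tau': array([-6.24070017e-03, -3.69344831e+01,  3.48279905e+01,  6.95179269e+00,
       -4.60206429e-03, -1.93882772e-05]), 'eef_pos': array([ 0.14016913, -0.58305642,  0.20997451]), 'tool_rot': array([ 1.79908845e+02, -4.69377526e-03, -1.66489294e+02]), 'ft_force': array([-0.07681966, -0.49531221, -0.00718433]), 'torque': array([ 0.00548785,  0.02938975, -0.08123661]), 'gripper_width': 0.085628910313263}
```

View pics/side0.png

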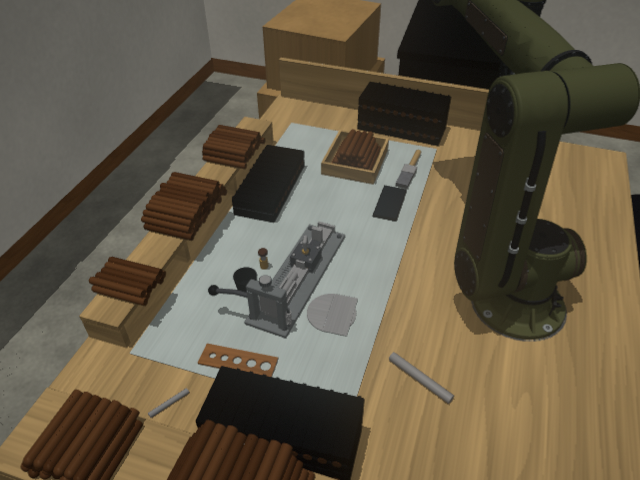

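View pics/top0.png

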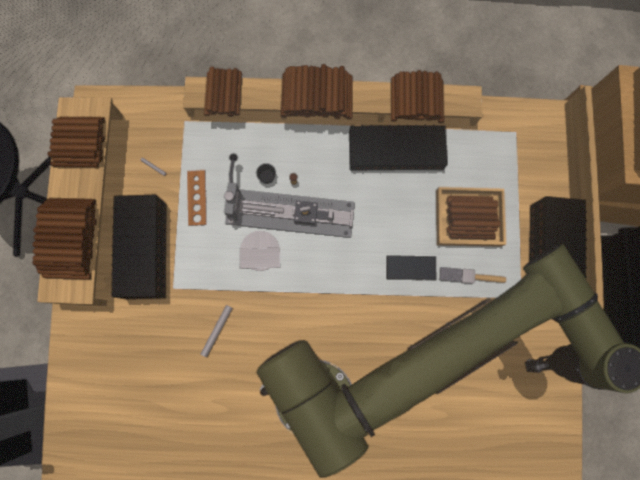

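Run:
```python
import cv2
a=cv2.imread("pics/side0.png")[210:340,200:360]; cv2.imwrite("pics/side0c.png",cv2.resize(a,None,fx=5,fy=5 if 0 else 4.6,interpolation=cv2.INTER_CUBIC))
a=cv2.imread("pics/top0.png")[145:245,215:365]; cv2.imwrite("pics/top0c.png",cv2.resize(a,None,fx=5,fy=5,interpolation=cv2.INTER_CUBIC))
```

```text
(no output)
```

View pics/side0c.png

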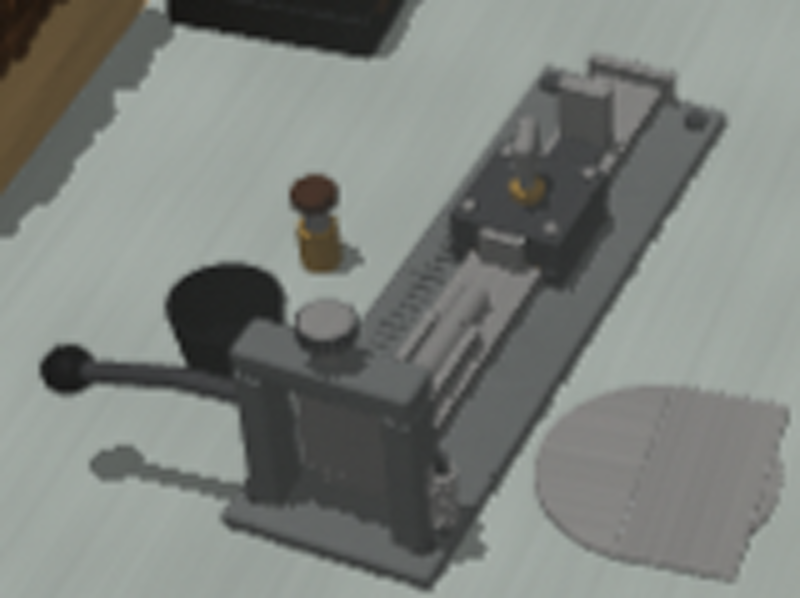

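View pics/top0c.png

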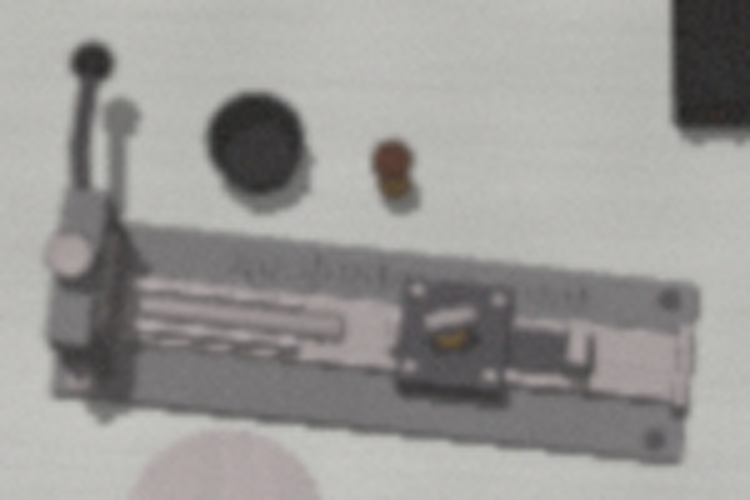

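```bash
cat > h.py <<'E'
import cv2,numpy as np
from bench import state,snapshot
def crop(n,name,x0,y0,w,h,f):
    s=snapshot(n); a=cv2.resize(s["img"][y0:y0+h,x0:x0+w],None,fx=f,fy=f,interpolation=cv2.INTER_LANCZOS4)
    for x in range(x0,x0+w,5):
        cv2.line(a,((x-x0)*f,0),((x-x0)*f,4 if x%10 else 9),(0,0,255),1)
        if x%10==0: cv2.putText(a,str(x),((x-x0)*f,20),0,.35,(0,0,255))
    for y in range(y0,y0+h,5):
        cv2.line(a,(0,(y-y0)*f),(4 if y%10 else 9,(y-y0)*f),(0,0,255),1)
        if y%10==0: cv2.putText(a,str(y),(10,(y-y0)*f+4),0,.35,(0,0,255))
    cv2.imwrite(f"pics/{name}.png",a)
C={}
def cam(n):
    if n not in C: C[n]=snapshot(n)
    return C[n]
def ray(n,px):
    s=cam(n); p=cv2.undistortPoints(np.array([[px]],float),s["K"],s["distortion"])[0,0]
    E=s["extrinsics"]; d=E[:3,:3]@np.array([p[0],p[1],1]); return E[:3,3],d/np.linalg.norm(d)
def tri(ps,pt):
    A=np.zeros((3,3));b=np.zeros(3);R=[ray("side",ps),ray("top",pt)]
    for o,d in R:
        P=np.eye(3)-np.outer(d,d);A+=P;b+=P@o
    x=np.linalg.solve(A,b); e=[np.linalg.norm((np.eye(3)-np.outer(d,d))@(x-o)) for o,d in R]
    return x,max(e)
def proj(n,X):
    s=cam(n);E=np.linalg.inv(s["extrinsics"]);r,_=cv2.Rodrigues(E[:3,:3])
    return cv2.projectPoints(np.atleast_2d(np.array(X,float)),r,E[:3,3],s["K"],s["distortion"])[0][:,0]
def atz(n,px,z):
    o,d=ray(n,px); return o+d*(z-o[2])/d[2]
E
python3 - <<'E'
from h import *
crop("side","s1",270,215,80,60,10)
crop("top","t1",275,190,80,55,10)
crop("top","t2",220,165,80,60,10)
crop("side","s2",240,250,90,80,8)
E
```

```text
(no output)
```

View pics/s1.png

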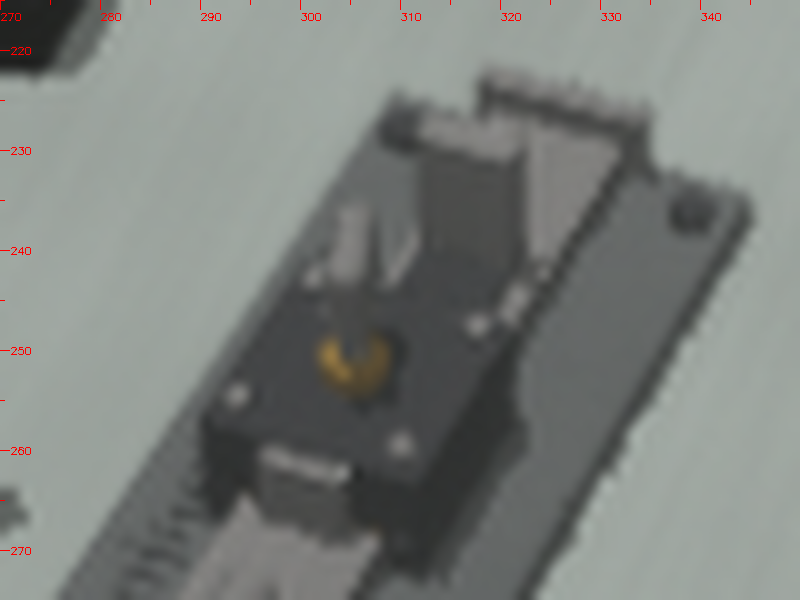

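View pics/t1.png

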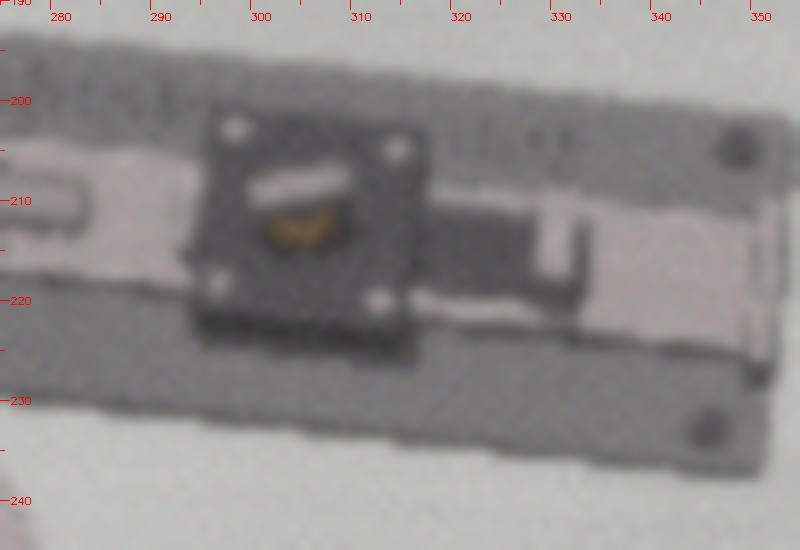

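View pics/t2.png

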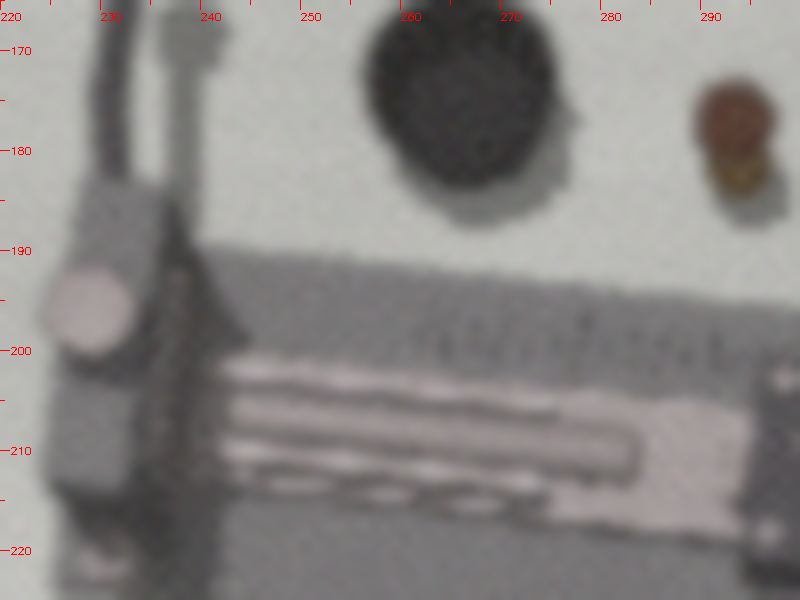

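View pics/s2.png

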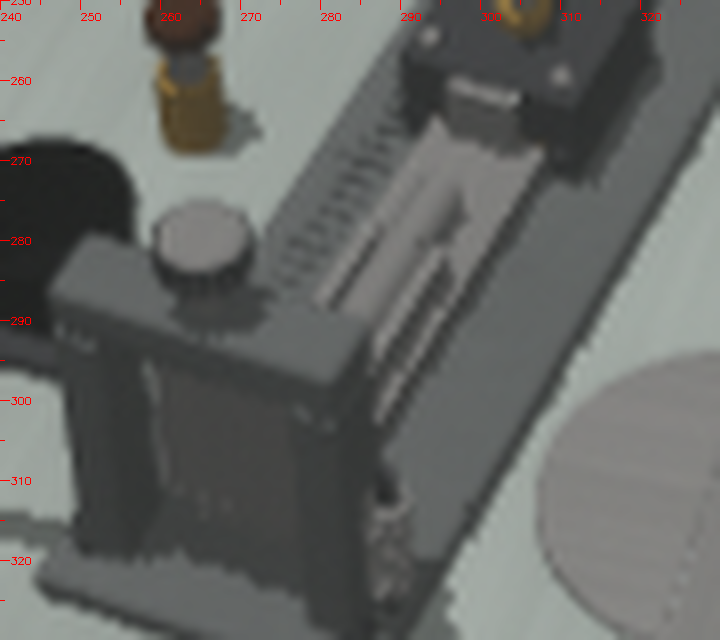

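Run:
```python
from h import *
P={}
for k,a,b in [("b+",(293.7,254.5),(298.5,203)),("b-",(310.2,259.5),(297,218.3)),("f+",(301.5,242.5),(314.5,205)),("f-",(317.7,247.5),(313,220)),("padtop",(304.8,239.5),(305,208.7)),("lugtop",(316.5,228),(329.8,213.7)),("bush",(305.3,250.5),(304.5,212.5)),("basefar+",(309,225),(354,201)),("basefar-",(345,236),(352,237.5)),("knob",(264.5,279.5),(228,196))]:
    x,e=tri(a,b);P[k]=x;print(k,np.round(x,4),round(e,4))
c=sum(P[k] for k in("b+","b-","f+","f-"))/4;print("blk",c)
u=(P["b+"]+P["b-"]-P["f+"]-P["f-"]);print("yaw of +y axis",np.degrees(np.arctan2(u[1],u[0])))
u=c-P["lugtop"];print(np.degrees(np.arctan2(u[1],u[0])),np.linalg.norm(u[:2]))
# paddle direction
z=P["padtop"][2]; a=atz("top",(299.5,210.3),z);b=atz("top",(309.7,207.3),z);print(np.degrees(np.arctan2(*(b-a)[1::-1])),np.linalg.norm(b-a),(a+b)/2)
a=atz("top",(220+22,190+0),.02)
# base edge direction in top: far side bottom edge
a=atz("top",(275,230),.03);b=atz("top",(351,237.5),.03);print("edge",np.degrees(np.arctan2(*(a-b)[1::-1])))
a=atz("top",(240,189.5),.03);b=atz("top",(353,201),.03);print("edge",np.degrees(np.arctan2(*(a-b)[1::-1])))
```

```text
b+ [0.5683 0.0617 0.0499] 0.0009
b- [0.5226 0.0647 0.0489] 0.0009
f+ [0.5637 0.0147 0.0514] 0.0006
f- [0.5185 0.0178 0.0498] 0.0012
padtop [0.5437 0.0419 0.0918] 0.0003
lugtop [ 0.536  -0.0298  0.0718] 0.0006
bush [0.5412 0.0436 0.055 ] 0.001
basefar+ [ 0.5873 -0.1047  0.0065] 0.0025
basefar- [ 0.4784 -0.1008 -0.0015] 0.0011
knob [0.5603 0.2547 0.155 ] 0.0001
blk [0.54328689 0.03974439 0.05001416]
yaw of +y axis 84.697365942904
84.0514587866382 0.06996867778215825
-71.60376167797297 0.030409156805129307 [0.54359016 0.04302883 0.09179285]
edge 85.95924637600606
edge 85.71744961874177
```

```bash
cat >> h.py <<'E'
from scipy.spatial.transform import Rotation as Ro
def to(pos,yaw,show=1):
    s=state();R=Ro.from_euler("xyz",s["tool_rot"],degrees=True).as_matrix()
    d=R.T@(np.array(pos)-s["eef_pos"]); dy=(yaw-s["tool_rot"][2]+180)%360-180
    # turn about tool z (down): yaw + = tool -
    print("shift",np.round(d,4),"turn",round(-np.radians(dy),4))
def st():
    s=state();print(round(s["clock"],2),"q",np.round(s["qpos"],1),"p",np.round(s["eef_pos"],4),"rot",np.round(s["tool_rot"],2),"F",np.round(s["ft_force"],2),"T",np.round(s["torque"],3),"w",round(s["gripper_width"],4))
E
python3 -c "
from h import *
to((.5437,.0425,.12),-71.6)"
```

```text
shift [-0.5386  0.5142  0.0909] turn -1.6561
```

Emit:
move_arm(
  increments=[0.6, -0.5386, 0.5142, 0.04, -1.656, 0.6, -0.5386, 0.5142, 0.04, -1.656, 0.6, -0.5386, 0.5142, 0.04, -1.656, 0.6, -0.5386, 0.5142, 0.04, -1.656, 0.6, -0.5386, 0.5142, 0.04, -1.656, 0.6, -0.5386, 0.5142, 0.04, -1.656, 0.6, -0.5386, 0.5142, 0.04, -1.656, 0.6, -0.5386, 0.5142, 0.04, -1.656, 0.6, -0.5386, 0.5142, 0.04, -1.656, 0.6, -0.5386, 0.5142, 0.04, -1.656, 0.6, -0.5386, 0.5142, 0.04, -1.656, 0.6, -0.5386, 0.5142, 0.04, -1.656, 0.6, -0.5386, 0.5142, 0.04, -1.656, 0.6, -0.5386, 0.5142, 0.091, -1.656, 0.6, -0.5386, 0.5142, 0.091, -1.656, 0.6, -0.5386, 0.5142, 0.091, -1.656],
  newtons=30,
)

```text
clock: 2.4
eef_pos: [0.5444, 0.0418, 0.1221]
tool_rot: [-179.9, -0.0, -71.6]
ft_force: [0.5, -0.5, 1.0]
gripper_width: 0.0511
```

```bash
python3 -c "
from h import *
st()
to((.5437,.0425,.062),-71.6)
crop('side','s3',260,180,90,80,8);crop('top','t3',265,170,80,60,8)"
```

```text
2.4 q [ 25.5  -5.6 -12.2   0.1 -83.4  -7.2] p [0.5444 0.0418 0.1221] rot [-1.7988e+02 -5.0000e-02 -7.1630e+01] F [ 0.48 -0.47  0.96] T [-0.03  -0.026 -0.027] w 0.0511
shift [-0.0009  0.0005  0.0601] turn -0.0006
```

View pics/s3.png

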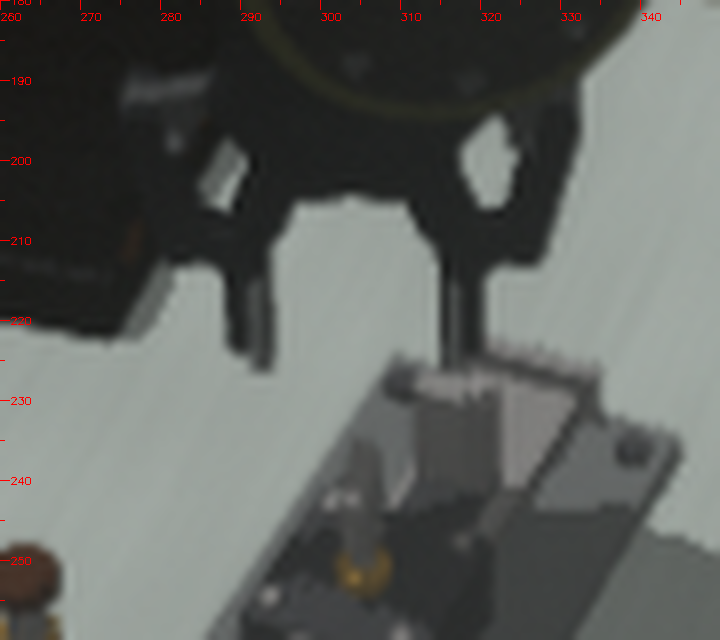

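View pics/t3.png

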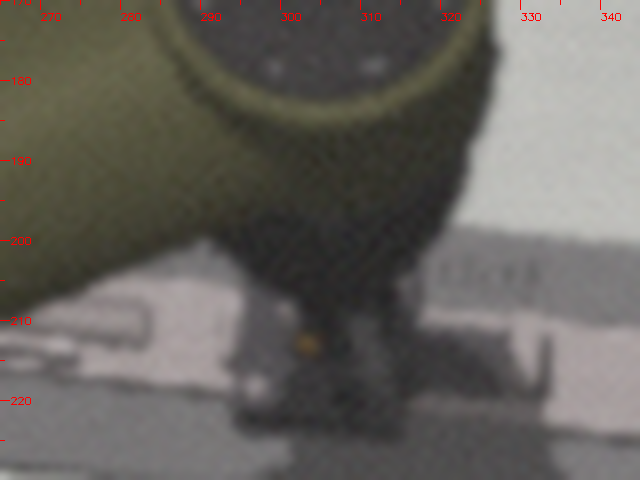

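```bash
python3 -c "
from h import *
p=state()['eef_pos'];print(proj('side',[p,p+[0,0,.013]]))"
```

```text
[[303.95647221 230.39765657]
 [303.84154472 226.4889954 ]]
```

Emit:
move_arm(
  increments=[0.6, -0.0009, 0.0005, 0.03, 0, 0.6, -0.0009, 0.0005, 0.045, 0, 0.6, -0.0009, 0.0005, 0.06, 0, 0.6, -0.0009, 0.0005, 0.06, 0, 0.6, -0.0009, 0.0005, 0.06, 0],
  newtons=30,
)

```text
clock: 3.18
eef_pos: [0.5446, 0.0431, 0.0632]
tool_rot: [-179.7, -0.0, -71.6]
ft_force: [0.9, 0.7, 0.9]
gripper_width: 0.0513
```

```bash
python3 -c "
from h import *
st();crop('side','s4',260,180,90,80,8)"
```

```text
3.17 q [ 25.6  -4.3 -17.1   0.1 -76.9  -7.3] p [0.5446 0.0431 0.0632] rot [-1.7974e+02 -2.0000e-02 -7.1620e+01] F [0.89 0.7  0.85] T [0.018 0.014 0.003] w 0.0513
```

View pics/s4.png

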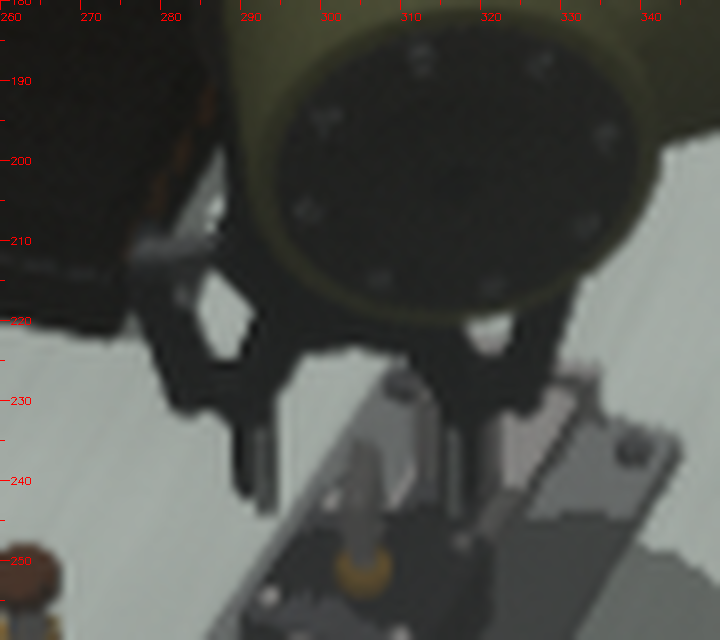

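Emit:
move_arm(
  increments=[0, 0, 0, 0, 0, 0, 0, 0, 0, 0, 0, 0, 0, 0, 0, 0, 0, 0, 0, 0, 0, 0, 0, 0, 0, 0, 0, 0, 0, 0],
  newtons=30,
)

```text
clock: 3.98
eef_pos: [0.5444, 0.0429, 0.0639]
tool_rot: [-179.8, -0.0, -71.6]
ft_force: [-5.5, -1.1, 5.0]
gripper_width: 0.0092
```

```bash
python3 -c "
from h import *
st();crop('side','s5',260,180,90,80,8)"
```

```text
3.98 q [ 25.6  -4.3 -17.1   0.1 -77.   -7.3] p [0.5444 0.0429 0.0639] rot [-1.7976e+02 -4.0000e-02 -7.1630e+01] F [-5.45 -1.14  5.04] T [-0.459  1.864 -0.111] w 0.0092
```

View pics/s5.png

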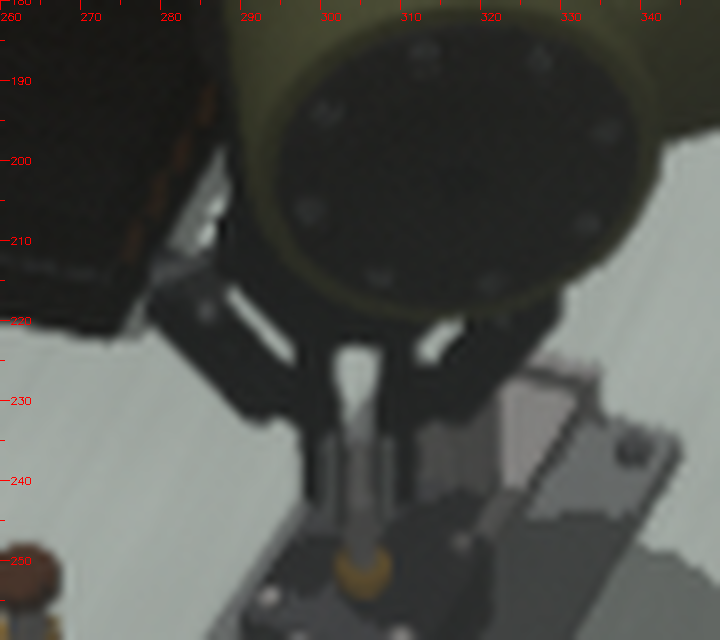

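Emit:
move_arm(
  increments=[0, 0, 0.0007, 0, 0.1, 0, 0, 0.0007, 0, 0.2, 0, 0, 0.0007, 0, 0.3, 0, 0, 0.0007, 0, 0.35, 0, 0, 0.0007, 0, 0.35],
)

```text
clock: 4.65
eef_pos: [0.5434, 0.0426, 0.0639]
tool_rot: [-179.8, 0.0, -91.6]
ft_force: [-4.6, -0.3, 4.2]
gripper_width: 0.0089
```

```bash
python3 -c "
from h import *
st()"
```

```text
4.65 q [ 25.7  -4.4 -17.2   0.1 -77.1 -27.3] p [0.5434 0.0426 0.0639] rot [-1.798e+02  4.000e-02 -9.165e+01] F [-4.57 -0.27  4.2 ] T [-0.134  1.54  -0.008] w 0.0089
```

Emit:
move_arm(
  increments=[0, 0, 0.001, 0, 0.13, 0, 0, 0.001, 0, 0.26, 0, 0, 0.001, 0, 0.39, 0, 0, 0.001, 0, 0.52, 0, 0, 0.001, 0, 0.65, 0, 0, 0.001, 0, 0.78, 0, 0, 0.001, 0, 0.91, 0, 0, 0.001, 0, 1.04, 0, 0, 0.001, 0, 1.04, 0, 0, 0.001, 0, 1.04],
)

```text
clock: 5.9
eef_pos: [0.5415, 0.0436, 0.0639]
tool_rot: [180.0, 0.1, -151.1]
ft_force: [-8.1, 4.6, 5.7]
gripper_width: 0.0095
```

```bash
python3 -c "
from h import *
st();crop('side','s6',260,180,90,80,8)"
```

```text
5.9 q [ 25.8  -4.6 -17.3  -0.1 -77.2 -86.9] p [0.5415 0.0436 0.0639] rot [ 1.7995e+02  1.3000e-01 -1.5113e+02] F [-8.08  4.64  5.68] T [1.246 2.919 0.055] w 0.0095
```

View pics/s6.png

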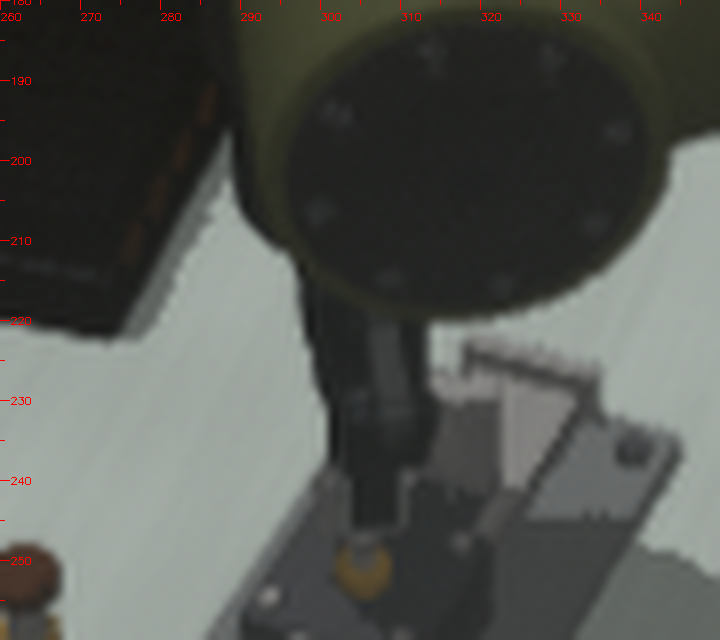

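Emit:
move_arm(
  increments=[0.6, 0, 0, 0, 0, 0.6, 0, 0, 0, 0, 0.6, 0, 0, 0, 0, 0.6, 0, 0, 0, 0],
)

```text
clock: 6.45
eef_pos: [0.5416, 0.0435, 0.0638]
tool_rot: [180.0, 0.1, -151.1]
ft_force: [0.6, -0.6, 0.2]
gripper_width: 0.0516
```

```bash
python3 -c "
from h import *
st();crop('side','s7',260,180,90,80,8);crop('top','t7',265,170,80,60,8)"
```

```text
6.45 q [ 25.8  -4.6 -17.3  -0.1 -77.2 -86.9] p [0.5416 0.0435 0.0638] rot [ 1.7996e+02  1.4000e-01 -1.5112e+02] F [ 0.58 -0.61  0.2 ] T [-0.01  -0.009 -0.035] w 0.0516
```

View pics/s7.png

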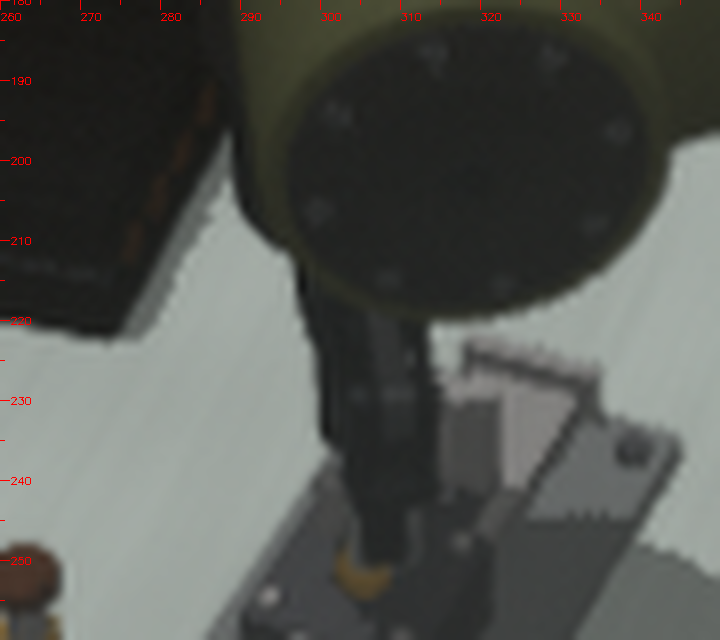

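View pics/t7.png

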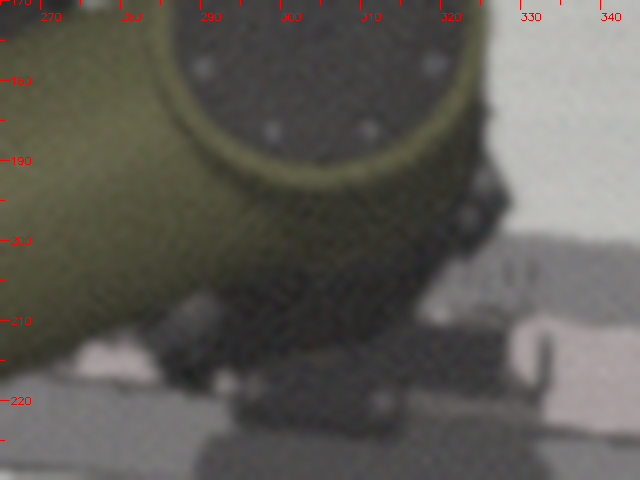

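```bash
python3 -c "
from h import *
to((.5432,.0428,.0625),29)"
```

```text
shift [-0.0011 -0.0014  0.0014] turn 3.1394
```

Emit:
move_arm(
  increments=[0.6, -0.0011, -0.0014, 0.0014, -0.18, 0.6, -0.0011, -0.0014, 0.0014, -0.36, 0.6, -0.0011, -0.0014, 0.0014, -0.54, 0.6, -0.0011, -0.0014, 0.0014, -0.72, 0.6, -0.0011, -0.0014, 0.0014, -0.9, 0.6, -0.0011, -0.0014, 0.0014, -1.08, 0.6, -0.0011, -0.0014, 0.0014, -1.26, 0.6, -0.0011, -0.0014, 0.0014, -1.44, 0.6, -0.0011, -0.0014, 0.0014, -1.62, 0.6, -0.0011, -0.0014, 0.0014, -1.8, 0.6, -0.0011, -0.0014, 0.0014, -1.98, 0.6, -0.0011, -0.0014, 0.0014, -2.16, 0.6, -0.0011, -0.0014, 0.0014, -2.34, 0.6, -0.0011, -0.0014, 0.0014, -2.52, 0.6, -0.0011, -0.0014, 0.0014, -2.7, 0.6, -0.0011, -0.0014, 0.0014, -2.88, 0.6, -0.0011, -0.0014, 0.0014, -3.06, 0.6, -0.0011, -0.0014, 0.0014, -3.14, 0.6, -0.0011, -0.0014, 0.0014, -3.14, 0.6, -0.0011, -0.0014, 0.0014, -3.14],
)

```text
clock: 9.05
eef_pos: [0.5432, 0.0428, 0.0625]
tool_rot: [-180.0, -0.1, 28.7]
ft_force: [0.5, -0.4, 0.2]
gripper_width: 0.0513
```

Emit:
move_arm(
  increments=[0, 0, 0, 0, 0, 0, 0, 0, 0, 0, 0, 0, 0, 0, 0, 0, 0, 0, 0, 0, 0, 0, 0, 0, 0],
  newtons=25,
)

```text
clock: 9.68
eef_pos: [0.5426, 0.043, 0.0625]
tool_rot: [-179.9, -0.1, 28.7]
ft_force: [-4.6, 1.5, 3.4]
gripper_width: 0.0095
```

```bash
python3 -c "
from h import *
st();crop('side','s8',260,180,90,80,8)"
```

```text
9.68 q [ 25.6  -4.3 -17.2  -0.1 -77.1  93.1] p [0.5426 0.043  0.0625] rot [-1.7991e+02 -8.0000e-02  2.8690e+01] F [-4.55  1.46  3.36] T [0.565 1.789 0.033] w 0.0095
```

View pics/s8.png

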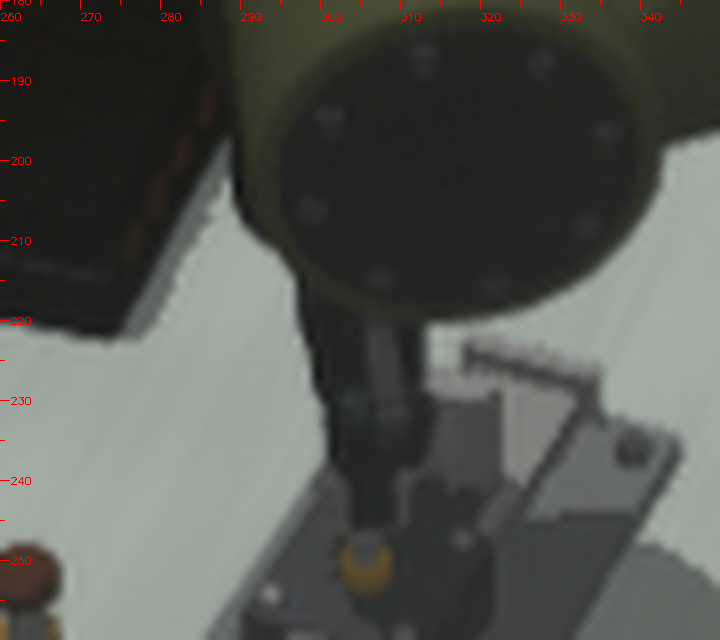

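Emit:
move_arm(
  increments=[0, 0, 0, 0, 0.06, 0, 0, 0, 0, 0.12, 0, 0, 0, 0, 0.12],
)

```text
clock: 10.1
eef_pos: [0.5423, 0.0431, 0.0626]
tool_rot: [-179.9, -0.0, 21.8]
ft_force: [-2.6, 2.0, 2.3]
gripper_width: 0.0094
```

```bash
python3 -c "
from h import *
st()"
```

```text
10.1 q [ 25.6  -4.3 -17.2  -0.1 -77.1  86.2] p [0.5423 0.0431 0.0626] rot [-1.7989e+02 -5.0000e-02  2.1850e+01] F [-2.64  2.02  2.34] T [ 0.413  1.015 -0.025] w 0.0094
```

Emit:
move_arm(
  increments=[0, 0, 0, 0, 0.06, 0, 0, 0, 0, 0.12, 0, 0, 0, 0, 0.12],
)

```text
clock: 10.48
eef_pos: [0.5423, 0.0432, 0.0626]
tool_rot: [-179.9, -0.0, 15.1]
ft_force: [-3.3, 1.8, 1.2]
gripper_width: 0.009
```

```bash
python3 -c "
from h import *
st()"
```

```text
10.47 q [ 25.6  -4.3 -17.2  -0.1 -77.1  79.4] p [0.5423 0.0432 0.0626] rot [-1.7988e+02 -3.0000e-02  1.5060e+01] F [-3.31  1.84  1.18] T [0.428 0.92  0.069] w 0.009
```

Emit:
move_arm(
  increments=[0, 0, 0, 0, 0.06, 0, 0, 0, 0, 0.12, 0, 0, 0, 0, 0.12],
)

```text
clock: 10.85
eef_pos: [0.5422, 0.0433, 0.0626]
tool_rot: [-179.9, -0.0, 8.3]
ft_force: [-3.1, 2.3, 1.5]
gripper_width: 0.0095
```

```bash
python3 -c "
from h import *
st()"
```

```text
10.85 q [ 25.7  -4.4 -17.2  -0.1 -77.1  72.7] p [0.5422 0.0433 0.0626] rot [-1.7987e+02 -2.0000e-02  8.3100e+00] F [-3.11  2.3   1.47] T [ 0.525  0.848 -0.03 ] w 0.0095
```

Emit:
move_arm(
  increments=[0, 0, 0, 0, 0.06, 0, 0, 0, 0, 0.12, 0, 0, 0, 0, 0.12],
)

```text
clock: 11.22
eef_pos: [0.5422, 0.0434, 0.0626]
tool_rot: [-179.9, 0.0, 1.6]
ft_force: [-2.7, 2.6, 2.2]
gripper_width: 0.0097
```

```bash
python3 -c "
from h import *
st()"
```

```text
11.22 q [ 25.7  -4.4 -17.2  -0.1 -77.1  66. ] p [0.5422 0.0434 0.0626] rot [-179.86    0.      1.59] F [-2.72  2.59  2.19] T [0.517 0.951 0.094] w 0.0097
```

Emit:
move_arm(
  increments=[0, 0, 0, 0, 0.05, 0, 0, 0, 0, 0.1, 0, 0, 0, 0, 0.1],
)

```text
clock: 11.6
eef_pos: [0.5422, 0.0435, 0.0626]
tool_rot: [-179.9, 0.0, -4.0]
ft_force: [-3.5, 2.2, 2.0]
gripper_width: 0.0094
```

```bash
python3 -c "
from h import *
st()"
```

```text
11.6 q [ 25.7  -4.4 -17.2  -0.1 -77.1  60.4] p [0.5422 0.0435 0.0626] rot [-1.7985e+02  2.0000e-02 -4.0000e+00] F [-3.46  2.16  1.99] T [0.579 0.916 0.036] w 0.0094
```

Emit:
move_arm(
  increments=[0, 0, 0, 0, 0.06, 0, 0, 0, 0, 0.12, 0, 0, 0, 0, 0.12],
)

```text
clock: 11.98
eef_pos: [0.5422, 0.0436, 0.0626]
tool_rot: [-179.9, 0.0, -10.7]
ft_force: [-2.6, 1.5, 1.9]
gripper_width: 0.0095
```

```bash
python3 -c "
from h import *
st()"
```

```text
11.97 q [ 25.7  -4.4 -17.2  -0.1 -77.1  53.6] p [0.5422 0.0436 0.0626] rot [-1.7985e+02  4.0000e-02 -1.0720e+01] F [-2.56  1.53  1.91] T [0.596 0.924 0.014] w 0.0095
```

Emit:
move_arm(
  increments=[0, 0, 0, 0, 0.06, 0, 0, 0, 0, 0.12, 0, 0, 0, 0, 0.12],
)

```text
clock: 12.35
eef_pos: [0.5422, 0.0436, 0.0626]
tool_rot: [-179.8, 0.1, -17.4]
ft_force: [-3.3, 1.9, 2.1]
gripper_width: 0.0093
```

```bash
python3 -c "
from h import *
st()"
```

```text
12.35 q [ 25.7  -4.4 -17.2  -0.2 -77.1  46.9] p [0.5422 0.0436 0.0626] rot [-1.7985e+02  5.0000e-02 -1.7440e+01] F [-3.27  1.88  2.09] T [0.696 0.88  0.051] w 0.0093
```

Emit:
move_arm(
  increments=[0, 0, 0, 0, 0.06, 0, 0, 0, 0, 0.12, 0, 0, 0, 0, 0.12],
)

```text
clock: 12.72
eef_pos: [0.5422, 0.0437, 0.0626]
tool_rot: [-179.9, 0.1, -24.2]
ft_force: [-3.0, 1.8, 1.6]
gripper_width: 0.0091
```

```bash
python3 -c "
from h import *
st()"
```

```text
12.72 q [ 25.7  -4.4 -17.2  -0.2 -77.1  40.2] p [0.5422 0.0437 0.0626] rot [-1.7985e+02  7.0000e-02 -2.4160e+01] F [-2.96  1.76  1.57] T [ 0.746  0.886 -0.002] w 0.0091
```

Emit:
move_arm(
  increments=[0, 0, 0, 0, 0.06, 0, 0, 0, 0, 0.12, 0, 0, 0, 0, 0.12],
)

```text
clock: 13.1
eef_pos: [0.5423, 0.0438, 0.0626]
tool_rot: [-179.8, 0.1, -30.9]
ft_force: [-2.3, 2.9, 1.9]
gripper_width: 0.0096
```

```bash
python3 -c "
from h import *
st()"
```

```text
13.1 q [ 25.7  -4.4 -17.2  -0.2 -77.1  33.5] p [0.5423 0.0438 0.0626] rot [-1.7985e+02  9.0000e-02 -3.0870e+01] F [-2.28  2.9   1.93] T [0.749 0.856 0.069] w 0.0096
```

Emit:
move_arm(
  increments=[0, 0, 0, 0, 0.06, 0, 0, 0, 0, 0.12, 0, 0, 0, 0, 0.12],
)

```text
clock: 13.48
eef_pos: [0.5423, 0.0439, 0.0626]
tool_rot: [-179.9, 0.1, -37.6]
ft_force: [-2.1, 3.3, 1.6]
gripper_width: 0.0094
```

```bash
python3 -c "
from h import *
st()"
```

```text
13.47 q [ 25.7  -4.4 -17.2  -0.2 -77.1  26.8] p [0.5423 0.0439 0.0626] rot [-1.7985e+02  1.0000e-01 -3.7580e+01] F [-2.06  3.26  1.57] T [0.775 0.851 0.039] w 0.0094
```

Emit:
move_arm(
  increments=[0, 0, 0, 0, 0.06, 0, 0, 0, 0, 0.12, 0, 0, 0, 0, 0.12],
)

```text
clock: 13.85
eef_pos: [0.5423, 0.044, 0.0626]
tool_rot: [-179.9, 0.1, -44.3]
ft_force: [-2.6, 3.4, 1.1]
gripper_width: 0.0093
```

```bash
python3 -c "
from h import *
st()"
```

```text
13.85 q [ 25.7  -4.3 -17.2  -0.2 -77.1  20.1] p [0.5423 0.044  0.0626] rot [-1.7985e+02  1.2000e-01 -4.4290e+01] F [-2.63  3.44  1.13] T [0.927 0.751 0.024] w 0.0093
```

Emit:
move_arm(
  increments=[0, 0, 0, 0, 0.06, 0, 0, 0, 0, 0.12, 0, 0, 0, 0, 0.12],
)

```text
clock: 14.22
eef_pos: [0.5424, 0.0441, 0.0626]
tool_rot: [-179.9, 0.1, -51.0]
ft_force: [-1.5, 3.2, 1.4]
gripper_width: 0.0093
```

```bash
python3 -c "
from h import *
st()"
```

```text
14.22 q [ 25.7  -4.3 -17.2  -0.2 -77.1  13.4] p [0.5424 0.0441 0.0626] rot [-1.7986e+02  1.4000e-01 -5.0980e+01] F [-1.5   3.21  1.45] T [0.886 0.718 0.302] w 0.0093
```

Emit:
move_arm(
  increments=[0, 0, 0, 0, 0.02, 0, 0, 0, 0, 0.02],
)

```text
clock: 14.48
eef_pos: [0.5424, 0.0441, 0.0626]
tool_rot: [-179.9, 0.1, -52.1]
ft_force: [-1.4, 3.1, 1.8]
gripper_width: 0.0092
```

```bash
python3 -c "
from h import *
import time
for i in range(6):
    snapshot('top');st()"
```

```text
14.53 q [ 25.7  -4.3 -17.2  -0.2 -77.1  12.3] p [0.5424 0.0441 0.0626] rot [-1.7986e+02  1.4000e-01 -5.2060e+01] F [-2.39  2.75  1.12] T [0.857 0.745 0.374] w 0.0093
14.57 q [ 25.7  -4.3 -17.2  -0.2 -77.1  12.3] p [0.5424 0.0441 0.0626] rot [-1.7985e+02  1.4000e-01 -5.2070e+01] F [-2.    2.25  1.53] T [0.861 0.805 0.309] w 0.0096
14.62 q [ 25.7  -4.3 -17.2  -0.2 -77.1  12.3] p [0.5424 0.0441 0.0626] rot [-1.7986e+02  1.4000e-01 -5.2080e+01] F [-2.03  2.72  1.21] T [0.903 0.724 0.34 ] w 0.0095
14.68 q [ 25.7  -4.3 -17.2  -0.2 -77.1  12.3] p [0.5424 0.0441 0.0626] rot [-1.7986e+02  1.4000e-01 -5.2090e+01] F [-1.66  3.13  0.7 ] T [0.881 0.773 0.345] w 0.0093
14.72 q [ 25.7  -4.3 -17.2  -0.2 -77.1  12.2] p [0.5424 0.0441 0.0626] rot [-1.7986e+02  1.4000e-01 -5.2100e+01] F [-1.82  2.91  1.21] T [0.894 0.725 0.334] w 0.0095
14.78 q [ 25.7  -4.3 -17.2  -0.2 -77.1  12.2] p [0.5424 0.0441 0.0626] rot [-1.7986e+02  1.4000e-01 -5.2110e+01] F [-3.34  2.72  1.18] T [0.846 0.681 0.315] w 0.0094
```

Emit:
move_arm(
  increments=[0, 0, 0, 0, -0.12, 0, 0, 0, 0, -0.25, 0, 0, 0, 0, -0.38, 0, 0, 0, 0, -0.51, 0, 0, 0, 0, -0.64, 0, 0, 0, 0, -0.77, 0, 0, 0, 0, -0.9, 0, 0, 0, 0, -1.03, 0, 0, 0, 0, -1.16, 0, 0, 0, 0, -1.29, 0, 0, 0, 0, -1.42, 0, 0, 0, 0, -1.55, 0, 0, 0, 0, -1.667, 0, 0, 0, 0, -1.667, 0, 0, 0, 0, -1.667],
)

```text
clock: 16.65
eef_pos: [0.5424, 0.0432, 0.0626]
tool_rot: [-179.9, -0.1, 43.2]
ft_force: [-1.6, -2.2, 0.5]
gripper_width: 0.0089
```

```bash
python3 -c "
from h import *
st()"
```

```text
16.65 q [ 2.570e+01 -4.300e+00 -1.720e+01 -1.000e-01 -7.710e+01  1.076e+02] p [0.5424 0.0432 0.0626] rot [-1.7992e+02 -9.0000e-02  4.3240e+01] F [-1.64 -2.25  0.51] T [-1.174  0.33  -0.017] w 0.0089
```

Emit:
move_arm(
  increments=[0.5, 0, 0, 0, 0, 0.5, 0, 0, 0, 0, 0.5, 0, 0, 0, 0, 0.5, 0, 0, 0, 0, 0.5, 0, 0, -0.03, 0, 0.5, 0, 0, -0.06, 0, 0.5, 0, 0, -0.07, 0, 0.5, 0, 0, -0.07, 0],
)

```text
clock: 17.65
eef_pos: [0.5425, 0.0433, 0.1327]
tool_rot: [-179.9, -0.1, 43.2]
ft_force: [0.2, 1.4, 0.3]
gripper_width: 0.0428
```

```bash
python3 -c "
from h import *
st();crop('side','s9',260,180,90,80,8);crop('top','t9',275,170,80,60,8)"
```

```text
17.65 q [ 2.560e+01 -6.000e+00 -1.130e+01 -1.000e-01 -8.460e+01  1.076e+02] p [0.5425 0.0433 0.1327] rot [-1.7991e+02 -1.4000e-01  4.3240e+01] F [0.17 1.38 0.25] T [ 0.034 -0.015  0.024] w 0.0428
```

View pics/s9.png

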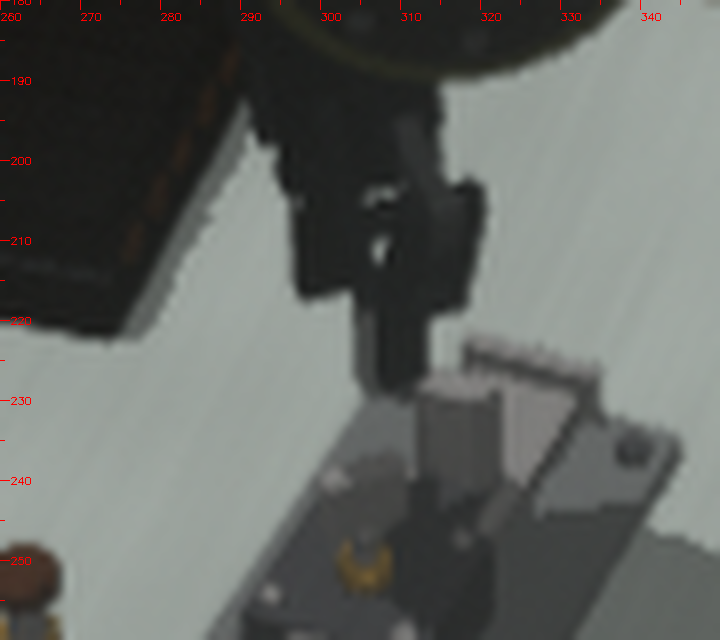

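View pics/t9.png

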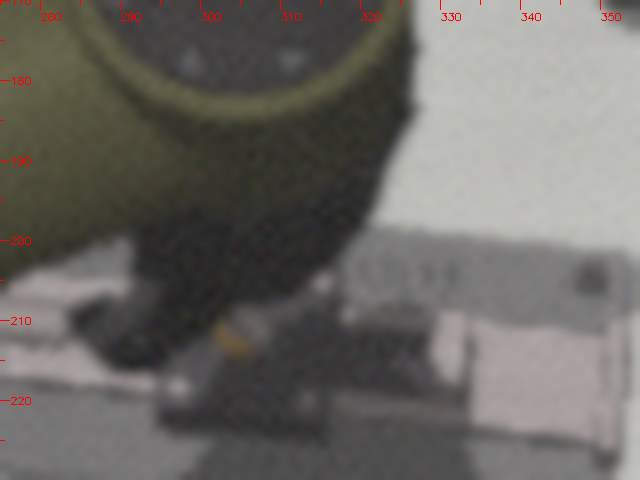

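```bash
python3 -c "
from h import *
to((.5365,-.0316,.043),-4.5)"
```

```text
shift [-0.055  0.051  0.088] turn 0.8332
```

Emit:
move_arm(
  increments=[0.4, -0.055, 0.051, 0.0, 0.833, 0.4, -0.055, 0.051, 0.0, 0.833, 0.4, -0.055, 0.051, 0.0, 0.833, 0.4, -0.055, 0.051, 0.0, 0.833, 0.4, -0.055, 0.051, 0.0, 0.833, 0.4, -0.055, 0.051, 0.02, 0.833, 0.4, -0.055, 0.051, 0.038, 0.833, 0.4, -0.055, 0.051, 0.038, 0.833],
)

```text
clock: 18.75
eef_pos: [0.5349, -0.0319, 0.0898]
tool_rot: [-180.0, 0.4, -4.4]
ft_force: [0.2, -0.1, 0.8]
gripper_width: 0.0341
```

```bash
python3 -c "
from h import *
st();to((.5365,-.0316,.043),-4.5);crop('side','s10',280,180,90,80,8);crop('top','t10',275,170,80,60,8)"
```

```text
18.75 q [ 18.   -6.  -15.8  -0.2 -80.5  67.6] p [ 0.5349 -0.0319  0.0898] rot [-179.96    0.4    -4.45] F [ 0.21 -0.11  0.78] T [-0.055  0.04  -0.034] w 0.0341
shift [ 0.0019 -0.0004  0.0468] turn 0.0009
```

View pics/s10.png

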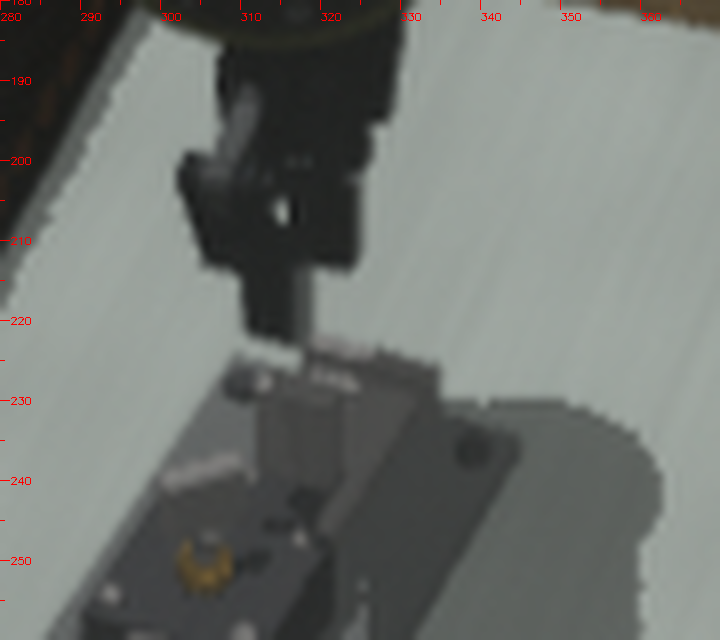

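View pics/t10.png

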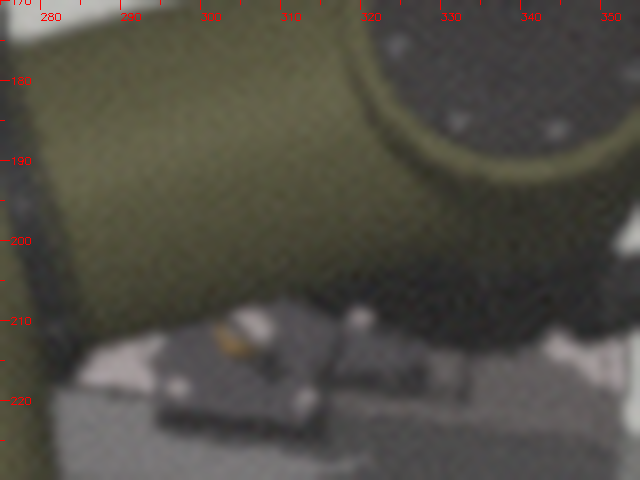

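Emit:
move_arm(
  increments=[0.4, 0.0019, -0.0004, 0.015, 0, 0.4, 0.0019, -0.0004, 0.03, 0, 0.4, 0.0019, -0.0004, 0.0465, 0, 0.4, 0.0019, -0.0004, 0.0465, 0, 0.4, 0.0019, -0.0004, 0.0465, 0],
  newtons=25,
)

```text
clock: 19.48
eef_pos: [0.5385, -0.0316, 0.0465]
tool_rot: [-180.0, 0.1, -4.4]
ft_force: [0.2, -0.3, 0.5]
gripper_width: 0.0341
```

```bash
python3 -c "
from h import *
st();crop('side','s11',280,180,90,80,8)"
```

```text
19.48 q [ 17.9  -4.4 -18.9  -0.1 -75.5  67.6] p [ 0.5385 -0.0316  0.0465] rot [-1.7995e+02  1.2000e-01 -4.4500e+00] F [ 0.23 -0.31  0.49] T [ 0.034 -0.007 -0.024] w 0.0341
```

View pics/s11.png

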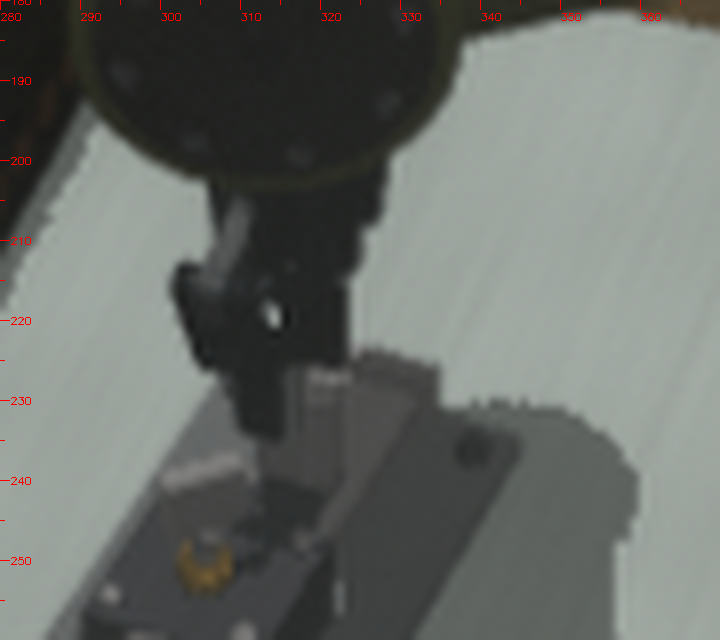

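Emit:
move_arm(
  increments=[0, 0, 0, 0, 0, 0, 0, 0, 0, 0, 0, 0, 0, 0, 0, 0, 0, 0, 0, 0, 0, 0, 0, 0, 0],
  newtons=25,
)

```text
clock: 20.15
eef_pos: [0.5392, -0.0314, 0.0477]
tool_rot: [-179.9, 0.0, -4.4]
ft_force: [-2.0, 1.7, 4.7]
gripper_width: 0.0109
```

```bash
python3 -c "
from h import *
st();crop('side','s12',280,180,90,80,8)"
```

```text
20.15 q [ 17.9  -4.4 -18.9  -0.1 -75.5  67.6] p [ 0.5392 -0.0314  0.0477] rot [-1.7992e+02  1.0000e-02 -4.4400e+00] F [-2.02  1.66  4.67] T [ 0.529  0.397 -0.076] w 0.0109
```

View pics/s12.png

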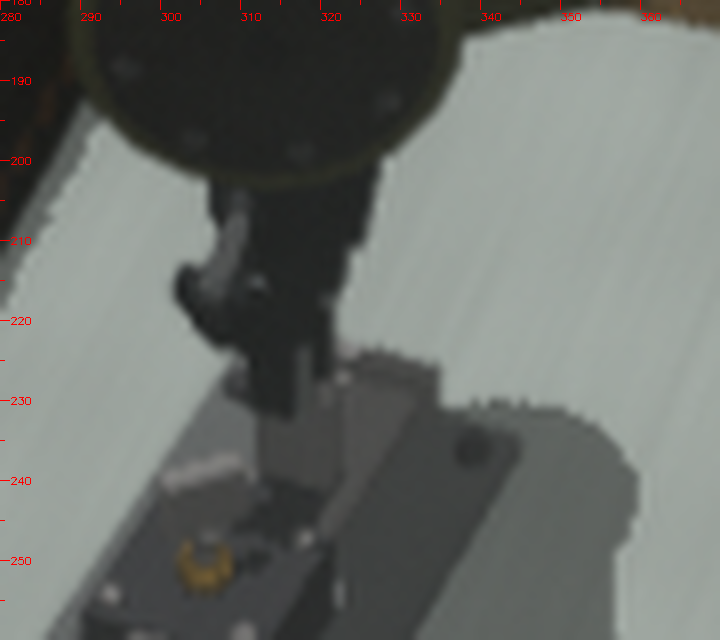

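```bash
python3 -c "
from h import *
print(atz('top',(283.8,210),.036), atz('side',(297.5,275),.036))
from numpy import *
d=array([.078,.997]);print('stop',array([.5424,.0432])+.036*d)"
```

```text
[0.54984684 0.10493462 0.036     ] [0.53826604 0.11433921 0.036     ]
stop [0.545208 0.079092]
```

Emit:
move_arm(
  increments=[0, 0, -0.004, 0, 0, 0, 0, -0.008, 0, 0, 0, 0, -0.012, 0, 0, 0, 0, -0.016, 0, 0, 0, 0, -0.018, 0, 0, 0, 0, -0.018, 0, 0],
)

```text
clock: 21.05
eef_pos: [0.5406, -0.013, 0.0477]
tool_rot: [-179.9, 0.0, -4.4]
ft_force: [0.2, -2.0, 2.7]
gripper_width: 0.0111
```

```bash
python3 -c "
from h import *
st();crop('side','s13',260,190,90,80,8)"
```

```text
21.05 q [ 19.9  -4.3 -18.7  -0.1 -75.5  65.8] p [ 0.5406 -0.013   0.0477] rot [-179.89    0.     -4.42] F [ 0.17 -1.99  2.69] T [-0.765 -0.094 -0.02 ] w 0.0111
```

View pics/s13.png

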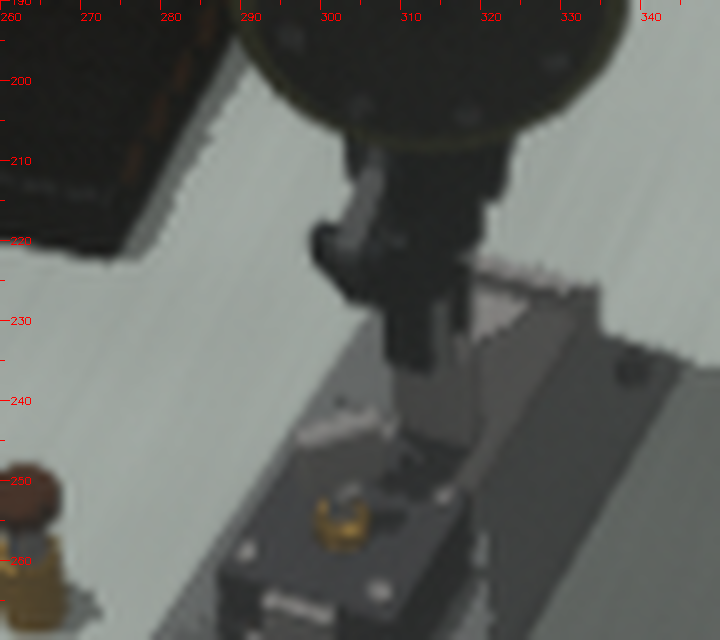

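Emit:
move_arm(
  increments=[0, 0, -0.003, 0, 0, 0, 0, -0.006, 0, 0, 0, 0, -0.009, 0, 0, 0, 0, -0.009, 0, 0],
)

```text
clock: 21.6
eef_pos: [0.5414, -0.0036, 0.0477]
tool_rot: [-179.9, -0.0, -4.4]
ft_force: [0.4, -1.7, 2.3]
gripper_width: 0.0112
```

```bash
python3 -c "
from h import *
st();crop('side','s14',270,220,90,80,8)"
```

```text
21.6 q [ 20.8  -4.2 -18.7  -0.1 -75.5  64.8] p [ 0.5414 -0.0036  0.0477] rot [-1.7986e+02 -1.0000e-02 -4.4000e+00] F [ 0.4  -1.75  2.25] T [-0.781 -0.189 -0.026] w 0.0112
```

View pics/s14.png

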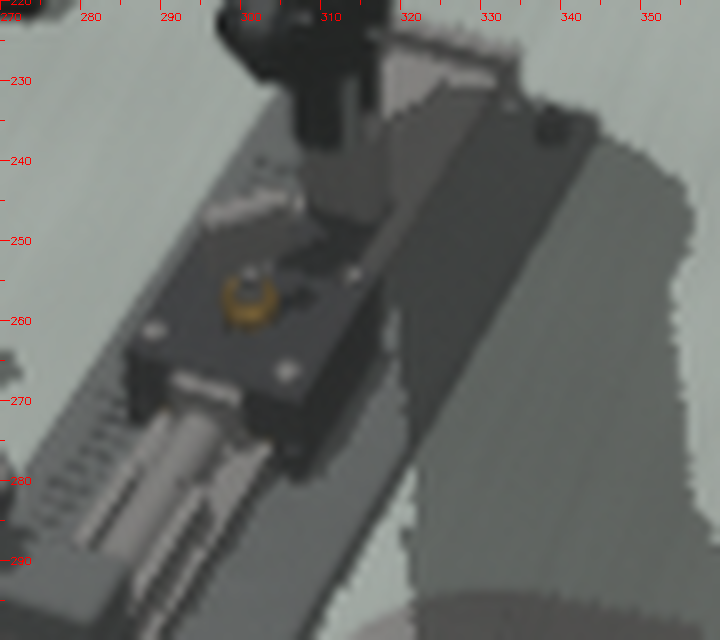

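Emit:
move_arm(
  increments=[0, 0, -0.0005, 0, 0, 0, 0, -0.001, 0, 0, 0, 0, -0.0015, 0, 0, 0, 0, -0.0015, 0, 0],
)

```text
clock: 22.15
eef_pos: [0.5415, -0.0023, 0.0477]
tool_rot: [-179.9, -0.0, -4.4]
ft_force: [1.8, -5.3, 2.8]
gripper_width: 0.0111
```

```bash
python3 -c "
from h import *
st()"
```

```text
22.15 q [ 20.9  -4.2 -18.6  -0.1 -75.5  64.7] p [ 0.5415 -0.0023  0.0477] rot [-1.7986e+02 -1.0000e-02 -4.4100e+00] F [ 1.81 -5.35  2.84] T [-1.664 -0.3   -0.054] w 0.0111
```

Emit:
move_arm(
  increments=[0, 0, -0.0005, 0, 0, 0, 0, -0.001, 0, 0, 0, 0, -0.001, 0, 0],
)

```text
clock: 22.52
eef_pos: [0.5416, -0.0016, 0.0477]
tool_rot: [-179.9, -0.0, -4.4]
ft_force: [1.4, -5.1, 2.0]
gripper_width: 0.0107
```

```bash
python3 -c "
from h import *
st()"
```

```text
22.52 q [ 21.   -4.2 -18.6  -0.1 -75.5  64.6] p [ 0.5416 -0.0016  0.0477] rot [-179.9    -0.     -4.42] F [ 1.38 -5.09  2.  ] T [-1.906 -0.37  -0.032] w 0.0107
```

Emit:
move_arm(
  increments=[0, 0, -0.0006, 0, 0, 0, 0, -0.001, 0, 0, 0, 0, -0.001, 0, 0],
)

```text
clock: 22.9
eef_pos: [0.5416, -0.001, 0.0477]
tool_rot: [-179.9, 0.0, -4.4]
ft_force: [0.9, -5.3, 2.1]
gripper_width: 0.0111
```

```bash
python3 -c "
from h import *
st()"
```

```text
22.9 q [ 21.1  -4.2 -18.6  -0.1 -75.5  64.5] p [ 0.5416 -0.001   0.0477] rot [-1.7993e+02  1.0000e-02 -4.4300e+00] F [ 0.89 -5.35  2.13] T [-1.992 -0.355 -0.013] w 0.0111
```

Emit:
move_arm(
  increments=[0, 0, -0.0005, 0, 0, 0, 0, -0.001, 0, 0, 0, 0, -0.001, 0, 0],
)

```text
clock: 23.28
eef_pos: [0.5416, -0.0004, 0.0477]
tool_rot: [-180.0, 0.0, -4.4]
ft_force: [1.7, -6.5, 2.1]
gripper_width: 0.0111
```

```bash
python3 -c "
from h import *
st()"
```

```text
23.27 q [ 21.2  -4.2 -18.6  -0.  -75.5  64.4] p [ 5.416e-01 -4.000e-04  4.770e-02] rot [-1.7997e+02  1.0000e-02 -4.4400e+00] F [ 1.73 -6.48  2.13] T [-1.95  -0.411 -0.08 ] w 0.0111
```

Emit:
move_arm(
  increments=[0, 0, -0.0006, 0, 0, 0, 0, -0.0012, 0, 0, 0, 0, -0.0012, 0, 0],
)

```text
clock: 23.65
eef_pos: [0.5417, 0.0004, 0.0477]
tool_rot: [-180.0, 0.0, -4.5]
ft_force: [1.7, -4.4, 3.0]
gripper_width: 0.0112
```

```bash
python3 -c "
from h import *
st();crop('side','s15',260,240,70,60,10)"
```

```text
23.65 q [ 21.3  -4.2 -18.6  -0.  -75.5  64.2] p [5.417e-01 4.000e-04 4.770e-02] rot [-1.80e+02  1.00e-02 -4.45e+00] F [ 1.67 -4.42  3.02] T [-1.874 -0.304 -0.075] w 0.0112
```

View pics/s15.png

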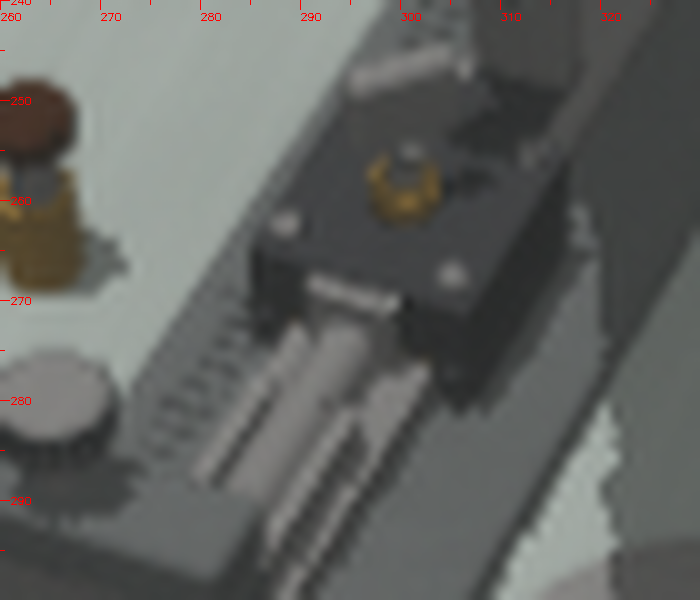

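Emit:
move_arm(
  increments=[0, 0, -0.0007, 0, 0, 0, 0, -0.0014, 0, 0, 0, 0, -0.0014, 0, 0],
)

```text
clock: 24.08
eef_pos: [0.5418, 0.0015, 0.0477]
tool_rot: [180.0, 0.0, -4.5]
ft_force: [1.7, -5.2, 2.0]
gripper_width: 0.0109
```

Emit:
move_arm(
  increments=[0, 0, -0.0007, 0, 0, 0, 0, -0.0014, 0, 0, 0, 0, -0.0014, 0, 0],
)

```text
clock: 24.45
eef_pos: [0.5419, 0.0025, 0.0477]
tool_rot: [179.9, 0.0, -4.5]
ft_force: [-0.0, -5.5, 1.6]
gripper_width: 0.0111
```

```bash
python3 -c "
from h import *
st()"
```

```text
24.45 q [ 21.6  -4.1 -18.6   0.  -75.5  64. ] p [0.5419 0.0025 0.0477] rot [ 1.7994e+02  2.0000e-02 -4.4700e+00] F [-0.04 -5.48  1.59] T [-1.874 -0.326 -0.031] w 0.0111
```

Emit:
move_arm(
  increments=[0, 0, -0.0007, 0, 0, 0, 0, -0.0014, 0, 0, 0, 0, -0.0014, 0, 0],
)

```text
clock: 24.82
eef_pos: [0.542, 0.0036, 0.0477]
tool_rot: [179.9, 0.0, -4.5]
ft_force: [0.7, -6.1, 2.4]
gripper_width: 0.0111
```

Emit:
move_arm(
  increments=[0, 0, -0.0007, 0, 0, 0, 0, -0.0014, 0, 0, 0, 0, -0.0014, 0, 0],
)

```text
clock: 25.2
eef_pos: [0.542, 0.0046, 0.0477]
tool_rot: [179.9, 0.0, -4.5]
ft_force: [1.8, -5.0, 2.4]
gripper_width: 0.011
```

```bash
python3 -c "
from h import *
st();crop('side','s16',260,240,70,60,10)"
```

```text
25.2 q [ 21.8  -4.1 -18.6   0.1 -75.6  63.7] p [0.542  0.0046 0.0477] rot [ 1.7988e+02  3.0000e-02 -4.4900e+00] F [ 1.77 -5.03  2.44] T [-1.851 -0.325 -0.043] w 0.011
```

View pics/s16.png

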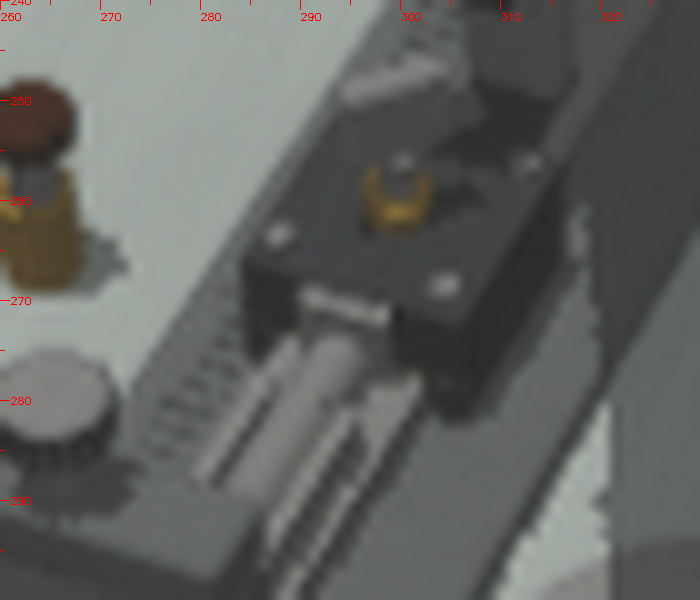

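Emit:
move_arm(
  increments=[0, 0, -0.0006, 0, 0, 0, 0, -0.0012, 0, 0, 0, 0, -0.0012, 0, 0],
)

```text
clock: 25.62
eef_pos: [0.5421, 0.0055, 0.0477]
tool_rot: [179.8, 0.0, -4.5]
ft_force: [1.2, -6.3, 1.8]
gripper_width: 0.011
```

Emit:
move_arm(
  increments=[0, 0, -0.0006, 0, 0, 0, 0, -0.0012, 0, 0, 0, 0, -0.0012, 0, 0],
)

```text
clock: 26.0
eef_pos: [0.5422, 0.0063, 0.0477]
tool_rot: [179.8, 0.0, -4.5]
ft_force: [1.3, -6.0, 1.9]
gripper_width: 0.0113
```

```bash
python3 -c "
from h import *
st()"
```

```text
26.0 q [ 22.   -4.  -18.6   0.2 -75.6  63.4] p [0.5422 0.0063 0.0477] rot [ 1.7981e+02  4.0000e-02 -4.5000e+00] F [ 1.33 -5.98  1.86] T [-1.917 -0.404 -0.004] w 0.0113
```

Emit:
move_arm(
  increments=[0, 0, -0.0006, 0, 0, 0, 0, -0.0012, 0, 0, 0, 0, -0.0012, 0, 0],
)

```text
clock: 26.38
eef_pos: [0.5422, 0.0071, 0.0477]
tool_rot: [179.8, 0.0, -4.5]
ft_force: [1.2, -5.6, 3.0]
gripper_width: 0.0115
```

Emit:
move_arm(
  increments=[0, 0, -0.0006, 0, 0, 0, 0, -0.0012, 0, 0, 0, 0, -0.0012, 0, 0],
)

```text
clock: 26.75
eef_pos: [0.5423, 0.008, 0.0477]
tool_rot: [179.8, 0.0, -4.5]
ft_force: [1.0, -5.5, 2.6]
gripper_width: 0.0108
```

```bash
python3 -c "
from h import *
st()"
```

```text
26.75 q [ 22.2  -4.  -18.6   0.2 -75.6  63.2] p [0.5423 0.008  0.0477] rot [ 1.7975e+02  4.0000e-02 -4.5200e+00] F [ 1.04 -5.48  2.56] T [-1.854 -0.384 -0.026] w 0.0108
```

Emit:
move_arm(
  increments=[0, 0, -0.0006, 0, 0, 0, 0, -0.0012, 0, 0, 0, 0, -0.0012, 0, 0],
)

```text
clock: 27.12
eef_pos: [0.5424, 0.0088, 0.0477]
tool_rot: [179.7, 0.0, -4.5]
ft_force: [1.2, -5.1, 2.5]
gripper_width: 0.0112
```

Emit:
move_arm(
  increments=[0, 0, -0.0006, 0, 0, 0, 0, -0.0012, 0, 0, 0, 0, -0.0012, 0, 0],
)

```text
clock: 27.5
eef_pos: [0.5424, 0.0092, 0.0477]
tool_rot: [179.6, 0.1, -4.5]
ft_force: [1.2, -7.6, 2.0]
gripper_width: 0.0113
```

```bash
python3 -c "
from h import *
st();crop('side','s17',260,240,70,60,10)"
```

```text
27.5 q [ 22.4  -4.  -18.5   0.3 -75.6  63. ] p [0.5424 0.0092 0.0477] rot [ 1.7965e+02  6.0000e-02 -4.5400e+00] F [ 1.24 -7.58  2.02] T [-2.428 -0.498  0.017] w 0.0113
```

View pics/s17.png

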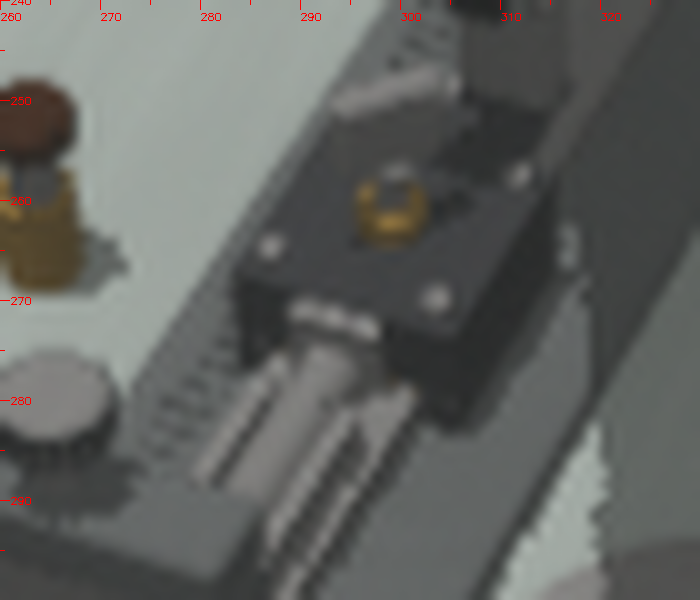

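Emit:
move_arm(
  increments=[0, 0, -0.0006, 0, 0, 0, 0, -0.001, 0, 0, 0, 0, -0.001, 0, 0],
)

```text
clock: 27.92
eef_pos: [0.5424, 0.0092, 0.0477]
tool_rot: [179.6, 0.1, -4.6]
ft_force: [1.2, -7.9, 1.6]
gripper_width: 0.0105
```

```bash
python3 -c "
from h import *
st()"
```

```text
27.93 q [ 22.5  -3.9 -18.6   0.4 -75.6  62.9] p [0.5424 0.0092 0.0477] rot [ 1.7956e+02  8.0000e-02 -4.5700e+00] F [ 1.23 -7.87  1.62] T [-2.718 -0.546  0.054] w 0.0105
```

Emit:
move_arm(
  increments=[0, 0, -0.0008, 0, 0, 0, 0, -0.0015, 0, 0, 0, 0, -0.0015, 0, 0],
)

```text
clock: 28.3
eef_pos: [0.5424, 0.0092, 0.0477]
tool_rot: [179.4, 0.1, -4.6]
ft_force: [1.5, -10.3, 1.9]
gripper_width: 0.0109
```

```bash
python3 -c "
from h import *
st()"
```

```text
28.3 q [ 22.6  -3.9 -18.6   0.5 -75.7  62.7] p [0.5424 0.0092 0.0477] rot [ 1.7941e+02  9.0000e-02 -4.6000e+00] F [  1.5  -10.26   1.86] T [-3.263 -0.538  0.057] w 0.0109
```

Emit:
move_arm(
  increments=[0.35, 0, -0.0008, 0, 0, 0.35, 0, -0.0005, 0, 0, 0.35, 0, 0, 0, 0, 0.35, 0, 0, 0, 0, 0.35, 0, 0, 0, 0],
)

```text
clock: 28.92
eef_pos: [0.5424, 0.0094, 0.0477]
tool_rot: [179.4, 0.1, -4.6]
ft_force: [-0.3, 1.1, 0.5]
gripper_width: 0.03
```

```bash
python3 -c "
from h import *
st();crop('side','s18',260,200,90,75,8)"
```

```text
28.93 q [ 22.6  -3.9 -18.6   0.5 -75.7  62.7] p [0.5424 0.0094 0.0477] rot [ 1.7943e+02  9.0000e-02 -4.5900e+00] F [-0.32  1.08  0.52] T [ 0.03  -0.059 -0.025] w 0.03
```

View pics/s18.png

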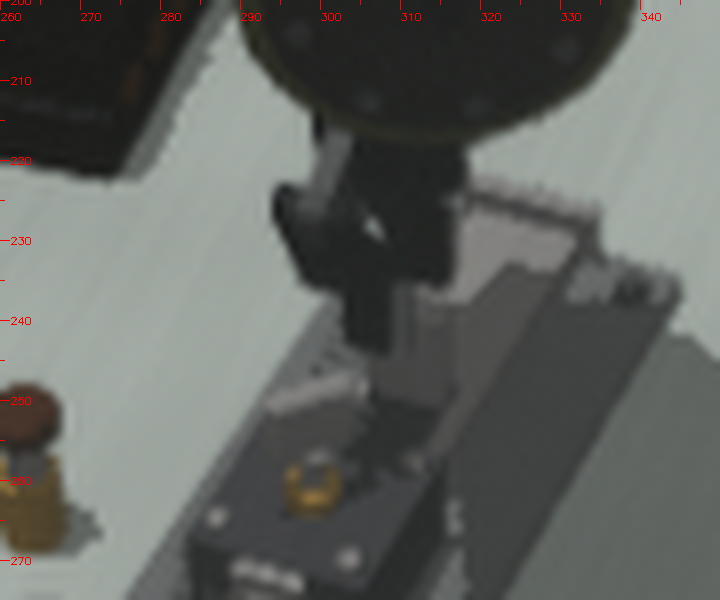

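Emit:
move_arm(
  increments=[0.35, 0, 0, -0.03, 0, 0.35, 0, 0, -0.06, 0, 0.35, 0, 0, -0.1, 0, 0.35, 0, 0, -0.13, 0, 0.35, 0, 0.06, -0.15, 0, 0.35, 0, 0.12, -0.15, 0, 0.35, 0, 0.18, -0.15, 0, 0.35, 0, 0.24, -0.15, 0, 0.35, 0, 0.28, -0.15, 0, 0.35, 0, 0.28, -0.15, 0, 0.35, 0, 0.28, -0.15, 0],
)

```text
clock: 30.35
eef_pos: [0.5203, -0.2681, 0.2003]
tool_rot: [179.4, 0.1, -4.6]
ft_force: [-0.4, 0.6, -0.4]
gripper_width: 0.0299
```

```bash
python3 -c "
from h import *
st();crop('side','s19',230,210,100,80,8);crop('top','t19',220,165,100,75,8)"
```

```text
30.35 q [ -7.3  -0.1   1.1   0.6 -91.3  92.7] p [ 0.5203 -0.2681  0.2003] rot [ 1.7944e+02  1.1000e-01 -4.6100e+00] F [-0.43  0.64 -0.35] T [ 0.031 -0.029  0.058] w 0.0299
```

View pics/s19.png

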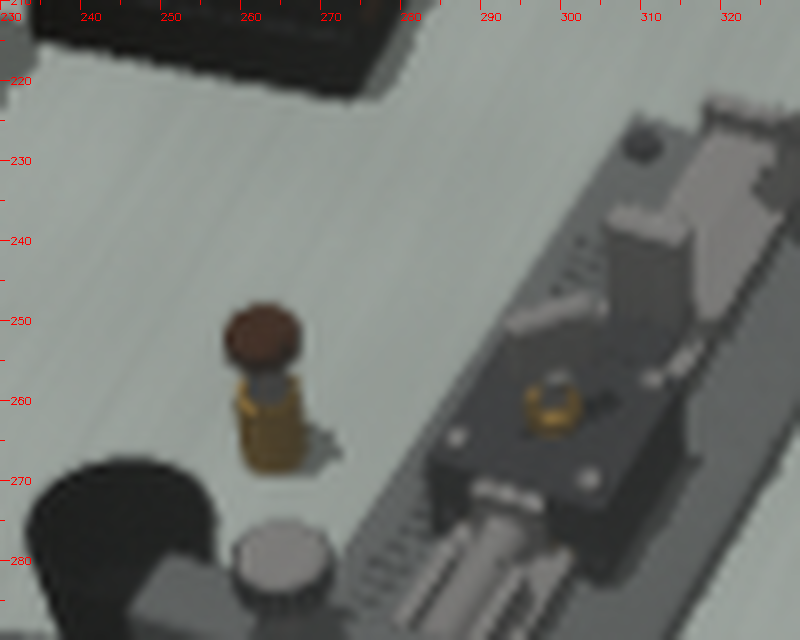

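View pics/t19.png

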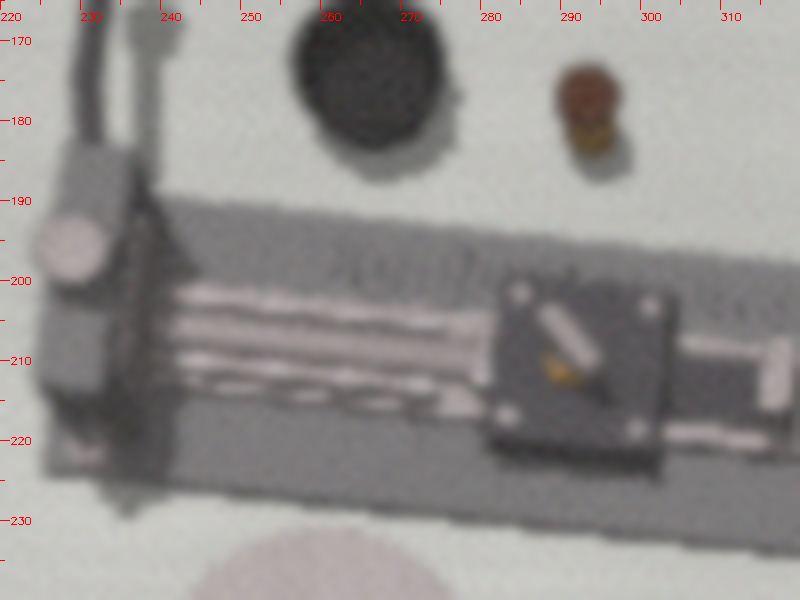

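```bash
python3 -c "
from bench import workorder
print(workorder.finish_job())"
```

```text
the job is handed in; nothing more can be done
None
```

The thumbscrew is tightened and backed off a quarter turn, and the gauge is nipped between the stop face and the blade. I handed the job in at about 30 s; it reported no verdict.

- **Thumbscrew:** I turned it about 160° clockwise in two grips. The torque rose from about 0.05 to about 0.34 N m, which is finger-tight. From that torque I placed bottoming about 5.5° earlier (±1° or so, since single readings scatter by about 0.05 N m) and backed off to 90° before that point. The last top picture shows the spade head at about 41°, against the 43° I left the tool at.
- **Carriage:** I gripped the lug and slid it about 41 mm in small force-checked steps until it stopped moving. The push rose from about 5.5 to 10.3 N there. With about 4 N of that going into friction, the squeeze is roughly 6 N. I let go and moved the arm clear.
- **Last checks:** After release the wrist force was near zero. No gap shows between the stop and the gauge. Nothing else around the cutter moved in the cropped views; I did not take a last full view of the bench.
- **Not seen directly:** The blade end of the gauge is hidden by the frame. I judged that contact only from the hard stop and the force rise. That end's position agrees with a 120 mm gauge.
- **Gauge size:** I took the rod already lying in the trough as the middle-sized one, because it fits the 120 mm length. The smaller and larger rods elsewhere on the bench were left alone.

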